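# Pull the retaining clip off the vial carousel's spindle

### The job

The vial carousel has to come off for cleaning, so free its spindle: take the hooked pick from its stand, hook it through the eye of the orange spring clip under the sampler's arm, and pull the clip out of the spindle groove. Use only the pick on the clip, not the gripper. Leave the clip lying loose on the blue carousel inside the ring of vials, hang the pick back upright in its stand as you found it, and leave the bottle, the jar and the white box where they stand.

Things in the scene. Friction and masses are not known exactly. Their poses are not given: they have to be found in the camera images.
- sampler: fixed bench sampler, white housing 270 x 320 mm, 60 mm high; origin on the bench under the spindle axis, front (display) towards its own -x. On it a blue carousel disc 244 mm across, top at z = 75 mm, ringed by 14 capped vials (17 mm wide, 29 mm high) on a circle of 104 mm radius. Upright steel spindle 24 mm thick, up to z = 114 mm.
- groove (a point): centre of the spindle groove (14 mm thick, 5 mm high), on the spindle axis, 102.5 mm above the bench
- beam_end (a point): end of the sampler's grey arm (36 mm wide, 36 mm high), middle of its underside, 182 mm above the bench. The arm covers x = -44 to -8 mm of the sampler's frame from y = -45 mm to a column at y = +162 mm, right above the clip's eye: an upright pick cannot get there. Leaned about 35 degrees, handle towards the sampler's front (-x), it passes in front of the arm.
- clip: orange spring clip of 4 mm wire, 34 g, loose, lying level in the groove. Origin at the centre of its C ring (23 mm across, on the spindle axis while seated), z up. The ring opens to its own +x. Pulled to its own -x its sprung jaws spread (about 4 to 9 N), it snaps off after 5 to 8 mm and drops or hangs on the hook. Its -x is within 0.2 rad of the sampler's.
- eye (a point): centre of the clear opening of the clip's pull eye, in the plane of the ring, at x = -25 mm of the clip: opening from x = -12 to -38 mm, 22 mm wide, front bar of 4 mm wire at x = -40 mm. At the start 102 mm above the bench, 27 mm over the disc
- pick: hooked pick, 70 g, hanging upright in its stand. Origin at the centre of the underside of its yellow flange (28 (x) x 32 (y) x 6 mm, with a nose on the hook's side, -x), z up along the handle. Red handle 22 mm (x) x 16 mm (y), from z = 6 to 81 mm. Below the flange a straight steel shank 4 mm thick.
- pick_grip (a point): middle of the pick's handle, 43 mm above the flange's underside; grip here across the 16 mm (y)
- pick_hook (a point): bend at the lower end of the pick's shank (axis of the wire), 85 mm below the flange's underside. From here a hook 9 mm long goes to the pick's own -x, rising by 25 degrees: its end is at x = -8 mm, z = -81 mm of the pick
- stand: fixed stand, 100 mm wide; top plate 66 mm wide, x = -32 to +54 mm, its top 118 mm high, with a fork slot 18 mm wide, open to its own -x, ending 9.5 mm behind the seat. Origin on the bench below the seat. The pick hangs in the slot by its flange, hook towards -x.
- seat (a point): point on top of the stand's plate where the centre of the pick's flange rests, 118 mm above the bench
- bottle: amber reagent bottle, 60 mm wide, 130 mm high, loose bystander; origin under its middle
- white_box: white cardboard storage box, 70 x 70 x 45 mm, loose bystander; origin under its middle
- jar: clear jar with white cap, 52 mm wide, 60 mm high, loose bystander; origin under its middle
Things that resemble listed ones, but are neither listed nor needed, are in the scene too. What is meant by the pick is not purple, and is the smaller of those in its own colour.

How it is judged (in metres and radians):
On the way, in this order (a step that is already met when the one before it is completed fails the run):
1. the pick is lifted out of its stand in the gripper (distance between pick and seat above 0.06 m and contact force between pick and the fingers above 2 N), for 0.2 s.
2. the clip has come out of the spindle groove (horizontal distance between clip and groove above 0.018 m), for 0.1 s.
At the end, for the whole second after the job is handed in: Clip at rest on the carousel: its origin 18 to 105 mm from the spindle axis and 70 to 100 mm above the bench, not touching the pick. Pick at rest in its stand: its origin within 12 mm of the seat, upright within 0.15 rad (horizontal distance between clip and groove between 0.018 and 0.105 m and z of clip in the frame of sampler between 0.07 and 0.1 m and linear speed of each of clip, pick below 0.02 m/s and contact force between clip and pick below 0.05 N and distance between pick and seat below 0.012 m and angle between pick's own z axis and vertical below 0.15 rad).
It fails at once if the gripper or arm touches the clip (contact force between clip and the fingers above 0.3 N or contact force between clip and the arm above 0.3 N).
It fails at once if the bottle, jar or box is moved more than 30 mm (distance of any of bottle, jar, white_box from where it was at the start of the episode above 0.03 m).
It fails at once if the bottle or jar is tipped (angle between any of bottle, jar's own z axis and vertical above 0.4 rad).
It also fails if it takes over 51 s, if anything falls off the work surface, if the arm or the gripper's body presses on something with over 40 N, if the wrist force passes 120 N, or if a joint passes its speed limit or range.

### The arm

A 7-joint arm with a two-finger parallel gripper is mounted at the origin on the work surface. World frame = base frame: x ahead of the robot, y to its left, z up, the work surface at z = 0. Lengths are in m, angles in degrees, forces in N, time in s.
With the tool pointing down it reaches from about 0.4 to 0.85 m from the base axis. Payload 4.5 kg.
Tool frame: the origin (TCP) lies on the centre line of the jaws, within the pads' length; the fingertips stand 8 mm ahead of it and the grasp point (between the pads) lies 11 mm behind it; z points along the fingers, y is the line along which they close (so a half turn about z gives the same grasp; the last joint's range is limited). The gripper opens to 88 mm and grips with 3 to 60 N. Pads are 18 mm wide; open, the fingers measure 123 mm over their backs; the gripper's body (75 mm by 187 mm) begins 45 mm behind the grasp point.
Start: joints at [-61.547, 39.483, -11.15, 89.685, 9.013, 51.709, -12.324], TCP at [0.279, 0.559, 0.247] pointing down, gripper open.
Joint ranges: [-172.22, 172.22], [-26.19, 119.32], [-84.43, 86.54], [7.71, 146.69], [-57.33, 237.33], [2.42, 119.75], [-152.13, 152.13]. Speed limits (degrees/s): [147.25, 147.25, 180, 180, 180, 180, 180].

### API

Orientations are given as [roll, pitch, yaw] about the fixed x, y, z axes, in that order (R = Rz(yaw) Ry(pitch) Rx(roll)).
In Python, from workcell import ctrl gives the robot as it stands.
- The arm moves only by the tool arm_command, never from a script. Its arguments are lists of equal length, an entry for each row: "linear": the shift along the tool's x, y, z in m, a list of three; "turn": the turn about the tool's z in degrees; "hand": the finger opening in m, from 0 to 0.0881. A call has 1 to 20 rows; each row is the pose to reach, as a shift and turn from the pose commanded when the call began, along the tool's axes at that moment; what a row does not reach only later rows make up. A row lasts 1/8 s, in which the tool goes at most 62.5 mm and 10.7 degrees, less where a joint would pass 70% of its speed; a pose out of reach is approached as far as the arm can. A call with a gripper value outside its range is refused whole. The fingers move at their own pace and stop on an object; the grip force is fixed at half the most. Time passes only in rows, so rows that repeat a pose let the fingers close. It gives the time, the measured TCP pose, the force, the opening and the grip force at its end, in the units of the state.
- ctrl.get_state(): the state, without advancing time (a new reading comes with each control period).
- ctrl.capture(name): name is "scene" or "top" or "wrist"; returns (picture, depth): 480x640x3 uint8, red, green, blue; 480x640 float32, m along the optical axis (not along the pixel's ray), 0 where there is no reading.
- ctrl.get_calibration(name): a dict with "fx", "fy", "cx", "cy" (pixels), "T" (4x4, takes a point from camera to world coordinates); the wrist camera has in their place "hand_eye" (4x4, takes a point from camera to tool coordinates, whose origin is the TCP and whose axes are the flange's). Camera axes: x right, y down, z forward; pixel columns grow to the right and rows downward; lengths in m; the calibration is good to about 2 mm. The wrist camera is an equidistant fisheye: a pixel r from the principal point sees the ray r / f radians off the axis. A picture is of the moment at which its call begins: read the wrist's pose just before it. get_calibration takes no time and is no camera call.
- ctrl.close_job(): hands the job in; it is judged then, once.
Trained networks look in the newest picture that a camera, given by its name, has taken for a name from the list of things; names that differ only in an ending like _2 or _b are one class to them, and where a whole thing is asked for, a point or a joint stands for the part that bears it (a point fixed in the world has none). Each returns a list of dicts, best first, with "confidence" (0 to 1); they miss things now and then, are a little off and sometimes report something else, mostly with a low value. They report only what shows in the picture. A call takes as long as a camera call. They do not tell look-alikes from the thing itself.
- ctrl.masks_of(camera, label): "region" (480x640 bool, what is visible of it) and "extent" ([centre column, centre row, width, height] in pixels, round what is visible of it).
The state is a dict: "t": time; "qpos": joint angles; "joint_vel": joint speeds; "tau": joint torques, N m; "eef_pos": TCP position; "orientation": TCP orientation; "ft_force": force on the tool from outside, world axes, zero at the start; "torque": the same for the moment, N m; "opening": opening from 0.0 (shut) to 1.0 (fully open); "finger_force": force on a finger pad.
Only numpy, scipy, OpenCV 4.12 (cv2) and the standard library are available. Lean on these libraries where they do the work, as an engineer would, in place of code of your own. Each camera call takes 0.05 s, during which the arm holds its last target. There are 200 camera calls.

## Working session

There is one attempt and no reset: what is moved stays moved. The work goes in short steps, Python scripts to look and compute and a tool call to move; the robot and the scene stay as the last step left them, time stands still between calls to the robot, and variables do not carry over. Pictures are saved under pics/ and viewed, at most 10 in all, crops included, and the job is handed in when it is done.

Besides the shell and the picture viewer there is one more tool, called after "Emit:" in YAML: its name, and indented under it one key for each argument. arm_command: Moves the arm, as the interface text tells. Its arguments: {"type":"object","properties":{"linear":{"type":"array","items":{"type":"array","items":{"type":"number"}}},"turn":{"type":"array","items":{"type":"number"}},"hand":{"type":"array","items":{"type":"number"}}},"required":["linear","turn","hand"]}

```bash
ls; mkdir -p pics; cat > h.py <<'E'
import numpy as np, cv2
from workcell import ctrl
from scipy.spatial.transform import Rotation as R
def cloud(cam,d):
    k=ctrl.get_calibration(cam); v,u=np.mgrid[:480,:640]
    x=(u-k['cx'])/k['fx'];y=(v-k['cy'])/k['fy']
    P=np.stack([x*d,y*d,d],-1); T=np.array(k['T']); return P@T[:3,:3].T+T[:3,3]
def proj(cam,p):
    k=ctrl.get_calibration(cam);T=np.linalg.inv(np.array(k['T']));q=T[:3,:3]@np.array(p)+T[:3,3]
    return q[0]/q[2]*k['fx']+k['cx'],q[1]/q[2]*k['fy']+k['cy']
E
python3 - <<'E'
from h import *
print(ctrl.get_state())
ims=[]
for c in ["scene","top"]:
    im,d=ctrl.capture(c); np.savez(f'{c}.npz',im=im,d=d); P=cloud(c,d)
    cv2.imwrite(f'pics/{c}.png',im[...,::-1])
    print(c,ctrl.get_calibration(c)['T'])
    for l in ["sampler","clip","pick","stand","bottle","white_box","jar"]:
        for r in ctrl.masks_of(c,l):
            m=r['region']&(d>0); 
            print(l,round(r['confidence'],2),np.round(r['extent']),m.sum(),np.round(np.median(P[m],0),3) if m.any() else'', np.round(P[m].max(0),3) if m.any() else '')
E
```

```text
pics
{'t': 0.0, 'qpos': array([-61.5485787 ,  39.5346772 , -11.14489629,  89.74498787,
         9.01521065,  51.70840177, -12.32348303]), 'joint_vel': array([-0.13874507,  0.02160778, -0.04422467,  0.01186778, -0.01367679,
       -0.11664174, -0.03768814]), 'tau': array([-7.39701372e-04, -5.27556109e+01, -1.26685180e+00, -1.53430867e+01,
       -5.25419635e-02,  6.58480873e-03,  1.77500128e-04]), 'eef_pos': array([0.27879544, 0.55868485, 0.24589324]), 'orientation': array([-1.79894509e+02,  9.35835256e-03,  1.53492525e+02]), 'ft_force': array([-0.73982161,  0.39918937, -0.61555844]), 'torque': array([-0.05309573, -0.0137195 ,  0.03045338]), 'finger_force': 0.0, 'opening': 1.0045641349302956}
scene [[-0.85715424  0.30956818 -0.4116481   0.88790822]
 [ 0.51495257  0.49876216 -0.69718015  0.43053605]
 [-0.01051029 -0.80957016 -0.58692903  0.65500503]
 [ 0.          0.          0.          1.        ]]
sampler 0.76 [357. 375. 286. 210.] 37050 [0.622 0.095 0.077] [0.791 0.23  0.222]
clip 0.53 [327. 381.  22.  15.] 67 [0.659 0.062 0.103] [0.669 0.078 0.106]
pick 0.72 [283. 205.  18.  70.] 
[... 950 characters left out ...]
063 0.101] [0.661 0.068 0.106]
pick 0.91 [394. 321.  37.  26.] 626 [ 0.378 -0.32   0.182] [ 0.401 -0.293  0.24 ]
pick 0.74 [402. 262.  20.  20.] 277 [ 0.495 -0.341  0.162] [ 0.515 -0.332  0.204]
pick 0.55 [455. 262.  29.  18.] 324 [ 0.5   -0.455  0.129] [ 0.524 -0.441  0.17 ]
stand 0.71 [393. 258.  54.  52.] 1839 [ 0.508 -0.327  0.115] [ 0.57  -0.285  0.2  ]
bottle 0.94 [387. 204.  34.  30.] 731 [ 0.622 -0.32   0.089] [ 0.67  -0.298  0.134]
white_box 0.94 [332. 194.  38.  43.] 1014 [ 0.652 -0.206  0.045] [ 0.698 -0.162  0.051]
white_box 0.58 [403. 262.  16.  16.] 293 [ 0.495 -0.341  0.153] [ 0.515 -0.33   0.204]
jar 0.92 [292. 277.  28.  24.] 422 [ 0.457 -0.117  0.059] [ 0.484 -0.091  0.065]
```

```bash
python3 - <<'E'
from h import *
s=cv2.imread('pics/scene.png')
cv2.imwrite('pics/s2.png',cv2.resize(s[130:480,180:500],None,fx=1.7,fy=1.7,interpolation=cv2.INTER_CUBIC)) 
t=cv2.imread('pics/top.png'); cv2.imwrite('pics/t2.png',cv2.resize(t[120:350,110:490],None,fx=2.1,fy=2.1,interpolation=cv2.INTER_CUBIC))
E
```

```text
(no output)
```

View pics/s2.png

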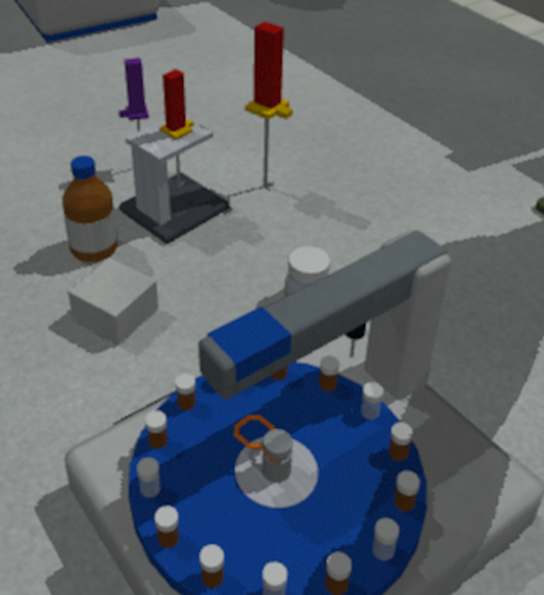

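View pics/t2.png

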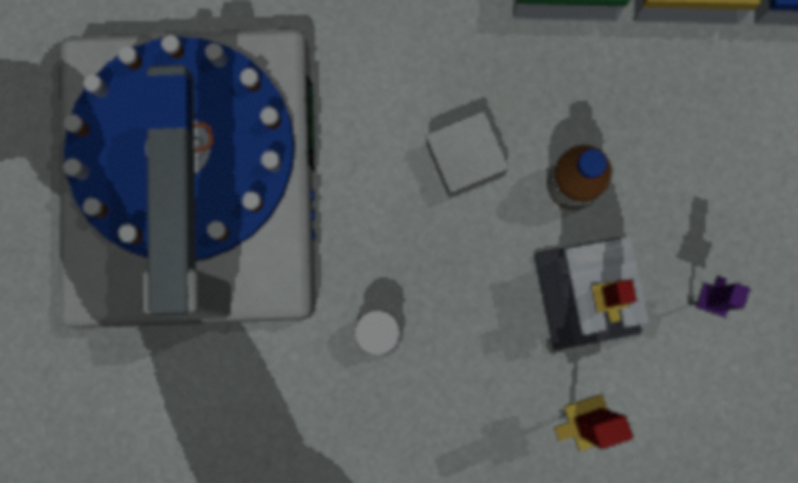

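Candidates for the pick in the scene image are small red at (283,205) in the stand, large red at (340,185) and purple at (257,181). I choose the small red one in the stand and check it in a crop.

```bash
python3 - <<'E'
from h import *
s=cv2.imread('pics/scene.png')
a=cv2.resize(s[160:280,220:370],(600,480),interpolation=cv2.INTER_CUBIC)
cv2.imwrite('pics/stand.png',a)
def rect(p): 
    r=cv2.minAreaRect((p[:,:2]*1000).astype(np.float32)); return np.round(r[0],1),np.round(r[1],1),round(r[2],1)
for c in ['top','scene']:
    z=np.load(c+'.npz'); im=z['im'].astype(int); P=cloud(c,z['d']); H=cv2.cvtColor(z['im'],cv2.COLOR_RGB2HSV); h,sat,v=[H[...,i].astype(int) for i in range(3)]
    ok=z['d']>0
    def near(x,y,r): return ok&(np.hypot(P[...,0]-x,P[...,1]-y)<r)
    red=near(.505,-.341,.05)&((h<6)|(h>174))&(sat>150)
    yel=near(.505,-.341,.05)&(h>18)&(h<35)&(sat>120)
    pl=near(.51,-.335,.08)&(abs(P[...,2]-.118)<.006)&(sat<60)
    print(c,'red',rect(P[red]),P[red].min(0).round(3),P[red].max(0).round(3),'yel',rect(P[yel]),P[yel].mean(0).round(3))
    top=red&(P[...,2]>.196); print(' redtop',rect(P[top]) if top.sum()>3 else '',top.sum())
    print(' plate',rect(P[pl]),np.median(P[pl][:,2]).round(4))
    bl=near(.62,.07,.15)&(abs(P[...,2]-.075)<.005)&(h>95)&(h<125)&(sat>120)
    q=P[bl]; hull=cv2.convexHull((q[:,:2]*1000).astype(np.float32)); print(' disc',cv2.minEnclosingCircle(hull),np.median(q[:,2]))
    bm=near(.6,.07,.2)&(P[...,2]>.21)&(P[...,2]<.226); print(' beam',rect(P[bm]),np.median(P[bm][:,2]))
    og=near(.65,.06,.06)&(h<18)&(h>3)&(sat>120)&(abs(P[...,2]-.102)<.012); q=P[og]
    print(' clip',og.sum(),rect(q)); 
    print(np.c_[q,np.argwhere(og)].round(3).tolist() if og.sum()<40 else (q.mean(0),q.min(0),q.max(0)))
    sp=near(.63,.07,.06)&(P[...,2]>.110)&(P[...,2]<.119)&(sat<60);print(' spindle',sp.sum(),P[sp].mean(0),rect(P[sp]))
    hs=near(.6,.07,.3)&(abs(P[...,2]-.06)<.004)&(sat<60)&(P[...,1]>-.12);print(' housing',rect(P[hs]))
E
```

```text
top red (array([ 498. , -345.6]), array([18. , 14.5]), 7.9) [ 0.489 -0.353  0.143] [ 0.507 -0.337  0.204] yel (array([ 489.7, -350. ]), array([49.4, 28.4]), 62.1) [ 0.491 -0.343  0.125]
 redtop (array([ 498.2, -345.8]), array([18.4, 14. ]), 11.7) 73
 plate (array([ 508.9, -344.7]), array([86.9, 66.9]), 12.3) 0.1176
 disc ((646.0339965820312, 100.4825210571289), 121.33301544189453) 0.07532826555613031
 beam (array([580.2,  69.4]), array([227.6,  47.4]), 3.5) 0.2179652734492145
 clip 16 (array([653.4,  65.2]), array([25.5,  9.2]), 9.7)
[[0.665, 0.072, 0.103, 179.0, 205.0], [0.665, 0.07, 0.101, 179.0, 206.0], [0.665, 0.068, 0.103, 179.0, 207.0], [0.664, 0.066, 0.101, 180.0, 208.0], [0.661, 0.064, 0.101, 181.0, 209.0], [0.659, 0.064, 0.1, 182.0, 209.0], [0.654, 0.061, 0.102, 184.0, 210.0], [0.652, 0.06, 0.104, 185.0, 210.0], [0.65, 0.061, 0.102, 186.0, 210.0], [0.648, 0.06, 0.103, 187.0, 210.0], [0.645, 0.062, 0.105, 188.0, 209.0], [0.646, 0.061, 0.099, 188.0, 210.0], [0.644, 0.063, 0.101, 189.0, 209.0], [0.64, 0.068, 0.106, 190.0, 206.0], [0.641, 0.067, 0.101, 190.0, 207.0], [0.641, 0.0
[... 366 characters left out ...]
48.9]), array([20.2, 14.7]), 11.9) 48
 plate (array([ 510.5, -347.7]), array([90.1, 71. ]), 12.5) 0.1203
 disc ((648.4956665039062, 98.56757354736328), 121.33466339111328) 0.07666319653472281
 beam (array([581.7,  68.4]), array([226.9,  48.8]), 3.7) 0.21939272697296802
 clip 128 (array([657.2,  54.1]), array([ 29.3, 101.5]), 10.7)
(array([0.65568826, 0.07446958, 0.10379536]), array([0.63793701, 0.00603107, 0.09187342]), array([0.67613156, 0.10533317, 0.11130926]))
 spindle 221 [0.64923183 0.09976011 0.11510667] (array([648.8,  98.6]), array([22.3, 21.8]), 21.4)
 housing (array([605. ,  58.3]), array([357.7, 339.1]), 3.6)<stdin>:23: RuntimeWarning: Mean of empty slice.
  ret = um.true_divide(
```

View pics/stand.png

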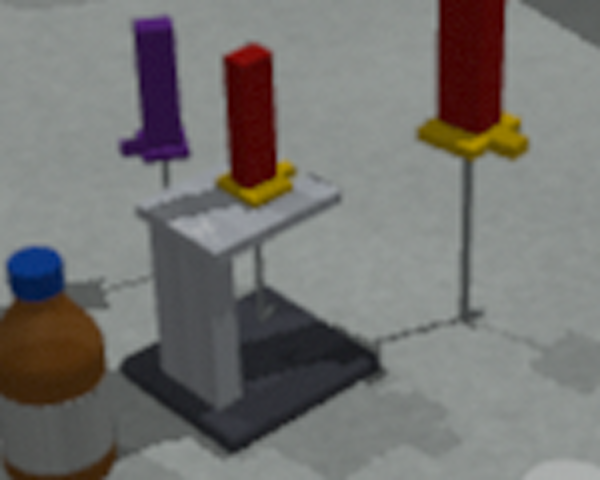

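The small red pick sits with its yellow flange in the fork, at about (250,120) in the crop. The larger red one at (470,80) and the purple one at (155,90) are decoys, so the choice is confirmed. The post is at the plate's rear, so the plate's sides are free towards the front.

```bash
cat >> h.py <<'E'
def rel(c,wps):
    """c=(x,y,z,yaw) commanded; wps list of (x,y,z,yaw) -> linear,turn"""
    T=R.from_euler('xyz',[180,0,c[3]],degrees=True).as_matrix()
    for w in wps: print((T.T@(np.array(w[:3])-np.array(c[:3]))).round(4).tolist(), round(c[3]-w[3],1))
E
python3 - <<'E'
from h import *
rel((.279,.559,.247,153.5),[(.45,.3,.30,100),(.52,.0,.30,60),(.499,-.347,.27,12.2)])
E
```

```text
[-0.2686, -0.1555, -0.053] 53.5
[-0.4651, -0.3927, -0.053] 93.5
[-0.6011, -0.7126, -0.023] 141.3
```

Emit:
arm_command:
  linear:
    - [-0.045,-0.026,-0.053]
    - [-0.09,-0.052,-0.053]
    - [-0.134,-0.078,-0.053]
    - [-0.179,-0.104,-0.053]
    - [-0.224,-0.13,-0.053]
    - [-0.2686,-0.1555,-0.053]
    - [-0.301,-0.195,-0.053]
    - [-0.334,-0.234,-0.053]
    - [-0.367,-0.274,-0.053]
    - [-0.4,-0.313,-0.053]
    - [-0.432,-0.353,-0.053]
    - [-0.4651,-0.3927,-0.053]
    - [-0.484,-0.438,-0.05]
    - [-0.504,-0.484,-0.045]
    - [-0.523,-0.53,-0.04]
    - [-0.543,-0.575,-0.035]
    - [-0.562,-0.621,-0.03]
    - [-0.582,-0.667,-0.025]
    - [-0.6011,-0.7126,-0.023]
    - [-0.6011,-0.7126,-0.023]
  turn: [9,18,27,36,45,53.5,60,67,74,80,87,93.5,100,107,114,121,128,135,141.3,141.3]
  hand: [0.0881,0.0881,0.0881,0.0881,0.0881,0.0881,0.0881,0.0881,0.0881,0.0881,0.0881,0.0881,0.0881,0.0881,0.0881,0.0881,0.0881,0.0881,0.0881,0.0881]

```text
t: 3.3
eef_pos: [0.4968, -0.3516, 0.2697]
orientation: [179.8, 0.1, 11.8]
ft_force: [0.4, 0.4, 0.1]
opening: 0.996
finger_force: 0.0
```

```bash
python3 - <<'E'
from h import *
s=ctrl.get_state(); print(s['qpos'].round(1),s['eef_pos'].round(4),s['orientation'].round(2),s['t'])
im,d=ctrl.capture('wrist'); cv2.imwrite('pics/w1.png',im[...,::-1])
k=ctrl.get_calibration('wrist'); print({a:k[a] for a in ['fx','fy','cx','cy']}, np.round(k['hand_eye'],3).tolist())
E
```

```text
[ 16.7  38.8  25.7  92.3 -19.6  53.3 -29. ] [ 0.4968 -0.3516  0.2697] [1.798e+02 9.000e-02 1.177e+01] 3.3
{'fx': 371.64829954431775, 'fy': 371.64829954431775, 'cx': 323.9961830391414, 'cy': 238.67752784516915} [[-0.001, -0.967, -0.254, 0.066], [1.0, -0.001, -0.001, 0.001], [0.0, -0.254, 0.967, -0.139], [0.0, 0.0, 0.0, 1.0]]
```

View pics/w1.png

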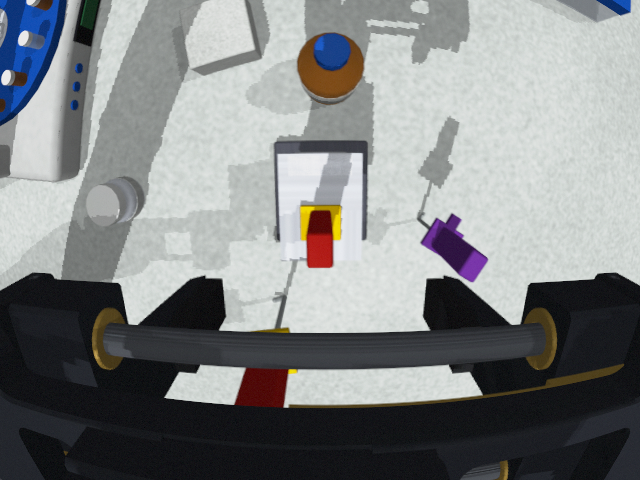

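The red handle stands at (320,240) with its yellow flange at (320,220), aligned with the jaws. The purple decoy is at (455,245) and the big red one at (265,385). Next I measure the handle from this view.

```bash
cat >> h.py <<'E'
def wcloud(d,s):
    k=ctrl.get_calibration('wrist'); v,u=np.mgrid[:480,:640]; a=(u-k['cx'])/k['fx'];b=(v-k['cy'])/k['fy']
    r=np.hypot(a,b)+1e-9; t=np.tan(r)/r; P=np.stack([a*t*d,b*t*d,d],-1)
    H=np.array(k['hand_eye']); P=P@H[:3,:3].T+H[:3,3]
    return P@R.from_euler('xyz',s['orientation'],degrees=True).as_matrix().T+s['eef_pos']
E
python3 - <<'E'
from h import *
s=ctrl.get_state(); print(s['eef_pos'].round(4),s['orientation'].round(2),s['ft_force'])
im,d=ctrl.capture('wrist'); P=wcloud(d,s); H=cv2.cvtColor(im,cv2.COLOR_RGB2HSV); h,sat=H[...,0],H[...,1]
n=np.hypot(P[...,0]-.5,P[...,1]+.347)<.05
for nm,m in dict(red=n&((h<6)|(h>174))&(sat>150)&(P[...,2]>.19),yel=n&(h>18)&(h<35)&(sat>120)&(abs(P[...,2]-.124)<.006),plate=n&(sat<50)&(abs(P[...,2]-.118)<.005)).items():
    r=cv2.minAreaRect((P[m][:,:2]*1000).astype(np.float32)); print(nm,m.sum(),np.round(r[0],1),np.round(r[1],1),round(r[2],1),np.median(P[m],0).round(4))
m=np.hypot(P[...,0]-.51,P[...,1]+.347)<.08; m&=(sat<50)&(abs(P[...,2]-.118)<.005)
r=cv2.minAreaRect((P[m][:,:2]*1000).astype(np.float32)); print(r)
E
```

```text
[ 0.4979 -0.3485  0.2695] [1.7997e+02 4.0000e-02 1.2020e+01] [ 0.12420281  0.30628033 -0.43829135]
red 944 [ 506.3 -345.8] [36.2 18.2] 26.3 [ 0.5019 -0.3486  0.1994]
yel 673 [ 499.9 -348.6] [28.2 31.2] 12.5 [ 0.505  -0.345   0.1245]
plate 6002 [ 508.1 -347.4] [83.6 66.9] 12.2 [ 0.5178 -0.3427  0.1186]
((510.146484375, -347.0394287109375), (87.60645294189453, 66.97834777832031), 12.02786922454834)
```

Emit:
arm_command:
  linear:
    - [0,0.001,0.04]
    - [0,0.001,0.08]
    - [0,0.001,0.11]
    - [0,0.001,0.119]
    - [0,0.001,0.119]
    - [0,0.001,0.119]
    - [0,0.001,0.119]
    - [0,0.001,0.119]
    - [0,0.001,0.119]
    - [0,0.001,0.119]
  turn: [0,0,0,0,0,0,0,0,0,0]
  hand: [0.0881,0.0881,0.0881,0.0881,0.005,0.005,0.005,0.005,0.005,0.005]

```text
t: 4.65
eef_pos: [0.499, -0.3477, 0.1507]
orientation: [-180.0, -0.0, 12.2]
ft_force: [-0.4, -0.4, -0.9]
opening: 0.342
finger_force: 0.0
```

Emit:
arm_command:
  linear:
    - [0,0,0]
    - [0,0,0]
    - [0,0,0]
    - [0,0,0]
    - [0,0,0]
    - [0,0,-0.02]
    - [0,0,-0.05]
    - [0,0,-0.08]
    - [0,0,-0.105]
    - [0,0,-0.105]
    - [0,0,-0.105]
  turn: [0,0,0,0,0,0,0,0,0,0,0]
  hand: [0.005,0.005,0.005,0.005,0.005,0.005,0.005,0.005,0.005,0.005,0.005]

```text
t: 6.02
eef_pos: [0.4985, -0.347, 0.2545]
orientation: [-179.9, 0.1, 12.2]
ft_force: [-0.1, 1.0, -1.5]
opening: 0.175
finger_force: 30.0
```

```bash
python3 - <<'E'
from h import *
rel((.499,-.348,.256,12.2),[(.4825,-.2953,.256,102.2),(.4825,-.2953,.193,102.2),])
E
```

```text
[-0.005, -0.055, -0.0] -90.0
[-0.005, -0.055, 0.063] -90.0
```

Emit:
arm_command:
  linear:
    - [-0.001,-0.01,0]
    - [-0.002,-0.02,0]
    - [-0.003,-0.03,0]
    - [-0.004,-0.04,0]
    - [-0.005,-0.055,0]
    - [-0.005,-0.055,0]
    - [-0.005,-0.055,0]
    - [-0.005,-0.055,0]
    - [-0.005,-0.055,0]
    - [-0.005,-0.055,0.03]
    - [-0.005,-0.055,0.063]
    - [-0.005,-0.055,0.063]
    - [-0.005,-0.055,0.063]
  turn: [-10,-20,-30,-40,-50,-60,-70,-80,-90,-90,-90,-90,-90]
  hand: [0.005,0.005,0.005,0.005,0.005,0.005,0.005,0.005,0.005,0.005,0.005,0.005,0.005]

```text
t: 7.65
eef_pos: [0.4827, -0.295, 0.1929]
orientation: [180.0, -0.0, 102.2]
ft_force: [0.4, 0.3, -0.5]
opening: 0.178
finger_force: 30.0
```

Emit:
arm_command:
  linear:
    - [-0.012,0,0]
    - [-0.02,0,0]
    - [-0.026,0,0]
    - [-0.032,0,0]
    - [-0.038,0,0]
  turn: [0,0,0,0,0]
  hand: [0.005,0.005,0.005,0.005,0.005]

```text
t: 8.28
eef_pos: [0.49, -0.3289, 0.1923]
orientation: [-179.9, -0.4, 102.3]
ft_force: [0.1, 7.2, -0.1]
opening: 0.181
finger_force: 30.0
```

```bash
cat >> h.py <<'E'
def handle(tag,c=None):
    """lean of red handle near TCP seen by scene cam"""
    s=ctrl.get_state(); im,d=ctrl.capture('scene'); P=cloud('scene',d); H=cv2.cvtColor(im,cv2.COLOR_RGB2HSV); h,sat=H[...,0],H[...,1]
    g=s['eef_pos']+[0,0,.011]; n=(np.linalg.norm(P-g,axis=-1)<.085)&(d>0)
    red=n&((h<6)|(h>174))&(sat>150); yel=n&(h>18)&(h<35)&(sat>120)
    print('grip',g.round(4),'yaw',s['orientation'][2].round(1),'red',red.sum(),P[red].mean(0).round(3),'yel',yel.sum(),P[yel].mean(0).round(3) if yel.any() else '')
    q=P[red]-P[red].mean(0); print('axis',np.linalg.svd(q)[2][0].round(3))
    v=g-(P[yel].mean(0) if yel.any() else P[red].mean(0)); f=R.from_euler('z',s['orientation'][2],degrees=True).apply(v,inverse=True); print('grip-yel in tool-yaw frame',f.round(4),'lean',np.degrees(np.arctan2(-f[0],f[2])).round(1))
    u,w=map(int,proj('scene',g)); u0=max(u-90,0);w0=max(w-60,0); cv2.imwrite(f'pics/{tag}.png',cv2.resize(im[w0:w0+150,u0:u0+180,::-1],None,fx=4,fy=4,interpolation=cv2.INTER_CUBIC)); return im,d
E
python3 - <<'E'
from h import *
handle('lean1')
E
```

```text
grip [ 0.49   -0.3289  0.2033] yaw 102.3 red 272 [ 0.489 -0.32   0.205] yel 229 [ 0.495 -0.315  0.234]
axis [ 0.041  0.1   -0.994]
grip-yel in tool-yaw frame [-0.0123  0.0076 -0.0311] lean 158.4
```

View pics/lean1.png

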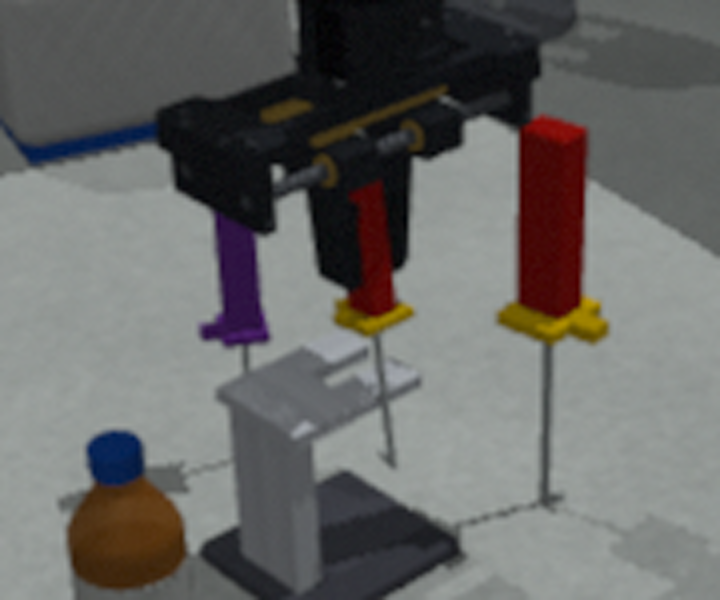

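The pick is leaning in the jaws: flange at (375,315), shank on the plate side at (385,400), contact force about 7 N. I push on.

Emit:
arm_command:
  linear:
    - [-0.008,0,0]
    - [-0.016,0,0]
    - [-0.024,0,0]
    - [-0.032,0,0]
    - [-0.032,0,0]
  turn: [0,0,0,0,0]
  hand: [0.005,0.005,0.005,0.005,0.005]

```text
t: 8.95
eef_pos: [0.4965, -0.3614, 0.1923]
orientation: [-179.9, -0.3, 102.2]
ft_force: [-1.3, 5.3, 2.6]
opening: 0.178
finger_force: 30.0
```

```bash
sed -i 's/(sat>120)\n    print/&/; s/yel=n&(h>18)&(h<35)&(sat>120)$/yel=n\&(h>18)\&(h<35)\&(sat>120)\&(P[...,2]<g[2]-.01)/; s/red=n&((h<6)/red=n\&(P[...,2]<g[2]+.03)\&((h<6)/' h.py; python3 - <<'E'
from h import *
handle('lean2')
E
```

```text
grip [ 0.4965 -0.3614  0.2033] yaw 102.2 red 292 [ 0.495 -0.347  0.203] yel 61 [ 0.497 -0.332  0.173]
axis [ 0.024  0.366 -0.93 ]
grip-yel in tool-yaw frame [-0.0286  0.0069  0.0299] lean 43.7
```

View pics/lean2.png

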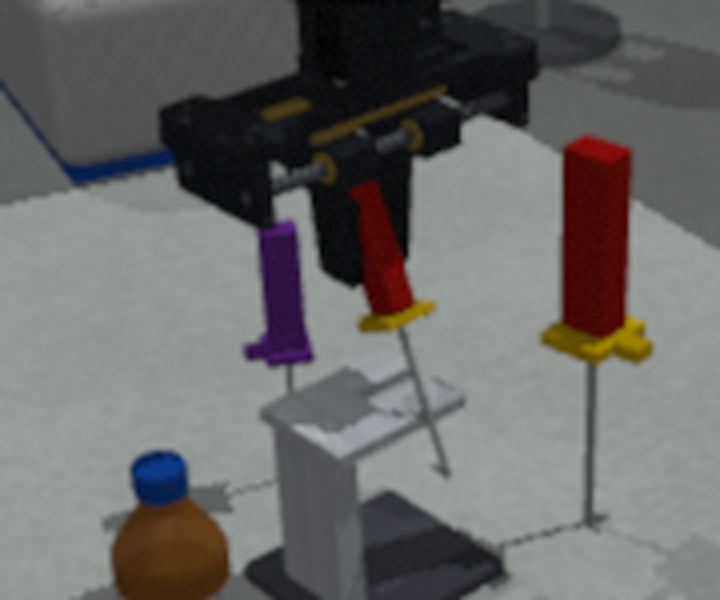

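The pick leans about 25–28° with the hook clear at (445,470). Now I lift it off and go to the front of the sampler.

```bash
python3 - <<'E'
from h import *
rel((.4973,-.3637,.193,102.2),[(.4931,-.344,.265,102.2),(.6637,-.0345,.265,97),(.6637,-.0345,.237,97)])
E
```

```text
[0.0201, 0.0001, -0.072] 0.0
[0.2866, 0.2322, -0.072] 5.2
[0.2866, 0.2322, -0.044] 5.2
```

Emit:
arm_command:
  linear:
    - [0.008,0,-0.03]
    - [0.02,0,-0.072]
    - [0.065,0.039,-0.072]
    - [0.109,0.077,-0.072]
    - [0.153,0.116,-0.072]
    - [0.198,0.155,-0.072]
    - [0.242,0.194,-0.072]
    - [0.27,0.218,-0.072]
    - [0.2866,0.2322,-0.072]
    - [0.2866,0.2322,-0.06]
    - [0.2866,0.2322,-0.044]
    - [0.2866,0.2322,-0.044]
  turn: [0,0,1,2,3,4,5,5.2,5.2,5.2,5.2,5.2]
  hand: [0.005,0.005,0.005,0.005,0.005,0.005,0.005,0.005,0.005,0.005,0.005,0.005]

```text
t: 10.5
eef_pos: [0.6617, -0.0368, 0.2345]
orientation: [-179.7, 0.0, 96.8]
ft_force: [0.0, -0.4, -0.6]
opening: 0.18
finger_force: 30.0
```

```bash
python3 - <<'E'
from h import *
im,d=handle('x1'); s=ctrl.get_state(); g=s['eef_pos']+[0,0,.011]; P=cloud('scene',d)
for th in (20,25,30):
    t=np.radians(th); y=np.radians(s['orientation'][2]); hk=g+.128*np.r_[np.sin(t)*np.cos(y),np.sin(t)*np.sin(y),-np.cos(t)]; print(th,hk.round(3),np.round(proj('scene',hk),1))
print('grip px',proj('scene',g),'clip bar',proj('scene',(.6523,.0598,.102)),'spindle top',proj('scene',(.6475,.0995,.114)))
cv2.imwrite('pics/x1.png',cv2.resize(im[250:450,230:430,::-1],None,fx=3,fy=3,interpolation=cv2.INTER_CUBIC))
E
```

```text
grip [ 0.6617 -0.0368  0.2455] yaw 96.8 red 572 [ 0.662 -0.021  0.245] yel 166 [ 0.663 -0.009  0.215]
axis [ 0.049  0.36  -0.932]
grip-yel in tool-yaw frame [-0.0271  0.0048  0.0307] lean 41.4
20 [0.657 0.007 0.126] [302.8 342.5]
25 [0.656 0.017 0.131] [307.  344.7]
30 [0.655 0.027 0.136] [311.1 346.4]
grip px (np.float64(281.61607077635114), np.float64(263.3576550611847)) clip bar (np.float64(324.825710779654), np.float64(376.863651097503)) spindle top (np.float64(343.530501013633), np.float64(390.009996923093))
```

View pics/x1.png

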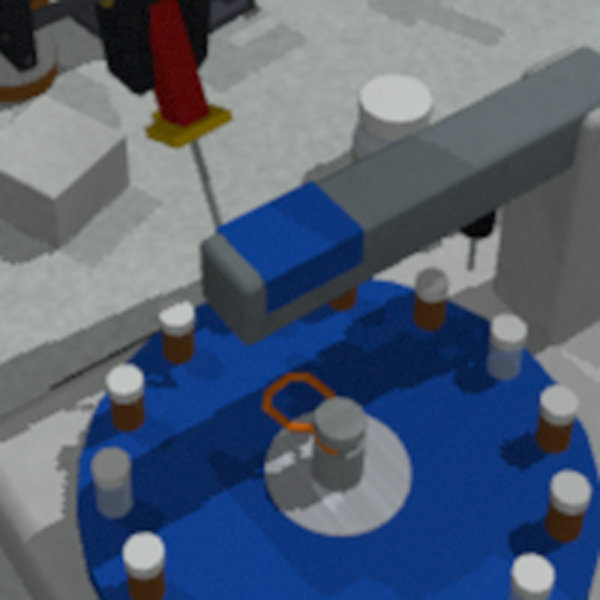

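The shank at (205,180) in the crop shows only about 22° of lean, which is too little to enter the eye past the beam. I go back to the stand and lean it further.

```bash
python3 - <<'E'
from h import *
rel((.6637,-.0345,.237,97),[(.6637,-.0345,.265,97),(.4899,-.3295,.265,102.2),(.4899,-.3295,.183,102.2)])
E
```

```text
[0.0, 0.0, -0.028] 0
[-0.2716, -0.2085, -0.028] -5.2
[-0.2716, -0.2085, 0.054] -5.2
```

Emit:
arm_command:
  linear:
    - [0,0,-0.028]
    - [-0.045,-0.035,-0.028]
    - [-0.09,-0.07,-0.028]
    - [-0.136,-0.104,-0.028]
    - [-0.181,-0.139,-0.028]
    - [-0.226,-0.174,-0.028]
    - [-0.255,-0.196,-0.028]
    - [-0.2716,-0.2085,-0.028]
    - [-0.2716,-0.2085,0.01]
    - [-0.2716,-0.2085,0.054]
    - [-0.2716,-0.2085,0.054]
  turn: [0,-1,-2,-3,-4,-5,-5.2,-5.2,-5.2,-5.2,-5.2]
  hand: [0.005,0.005,0.005,0.005,0.005,0.005,0.005,0.005,0.005,0.005,0.005]

```text
t: 11.92
eef_pos: [0.4884, -0.3273, 0.1803]
orientation: [-179.8, -0.3, 102.3]
ft_force: [-0.7, 0.1, 0.5]
opening: 0.182
finger_force: 30.0
```

Emit:
arm_command:
  linear:
    - [-0.015,0,0]
    - [-0.026,0,0]
    - [-0.034,0,0]
    - [-0.042,0,0]
    - [-0.05,0,0]
    - [-0.056,0,0]
    - [-0.056,0,0]
  turn: [0,0,0,0,0,0,0]
  hand: [0.005,0.005,0.005,0.005,0.005,0.005,0.005]

```text
t: 12.8
eef_pos: [0.5018, -0.3833, 0.1835]
orientation: [180.0, -0.1, 102.2]
ft_force: [-1.4, 4.1, 4.1]
opening: 0.177
finger_force: 30.0
```

```bash
cat >> h.py <<'E'
def shank(s,im,d,e=0):
    """fit red handle edges in the scene image: direction & offset"""
    g=s['eef_pos']+[0,0,.011]; y=np.radians(s['orientation'][2]); ax=np.r_[np.cos(y),np.sin(y),0]
    H=cv2.cvtColor(im,cv2.COLOR_RGB2HSV).astype(int); u,w=map(int,proj('scene',g)); m=np.zeros((480,640),bool); m[w-40:w+45,u-45:u+45]=1
    m&=((H[...,0]<6)|(H[...,0]>174))&(H[...,1]>150); p=cloud('scene',d)[m]; p=p[np.linalg.norm(p-g,axis=1)<.06]
    f=(p-g)@np.c_[ax,np.r_[-ax[1],ax[0],0],[0,0,1]]
    # front face (towards camera): +-x edges by z-slices
    for z in np.arange(-.035,.03,.008):
        k=abs(f[:,2]-z)<.004
        if k.sum()>4: print('z',round(z,3),k.sum(),np.percentile(f[k],[4,50,96],axis=0)[:,0].round(4),np.median(f[k][:,1]).round(4))
E
python3 - <<'E'
from h import *
im,d=handle('lean3'); shank(ctrl.get_state(),im,d)
E
```

```text
grip [ 0.5018 -0.3833  0.1945] yaw 102.2 red 292 [ 0.5   -0.364  0.197] yel 46 [ 0.499 -0.343  0.172]
axis [ 0.026 -0.555  0.831]
grip-yel in tool-yaw frame [-0.0402  0.0058  0.023 ] lean 60.3
z -0.027 5 [0.0243 0.026  0.0316] -0.0068
z -0.019 31 [0.018  0.0347 0.0393] -0.0069
z -0.011 54 [0.0081 0.0311 0.0363] -0.0054
z -0.003 49 [0.0071 0.0247 0.0299] -0.0062
z 0.005 51 [0.006  0.0198 0.0247] -0.0042
z 0.013 46 [0.0062 0.014  0.0193] -0.0025
z 0.021 35 [0.0056 0.009  0.0142] -0.0002
z 0.029 35 [-0.0018  0.0039  0.0077] -0.0005
```

View pics/lean3.png

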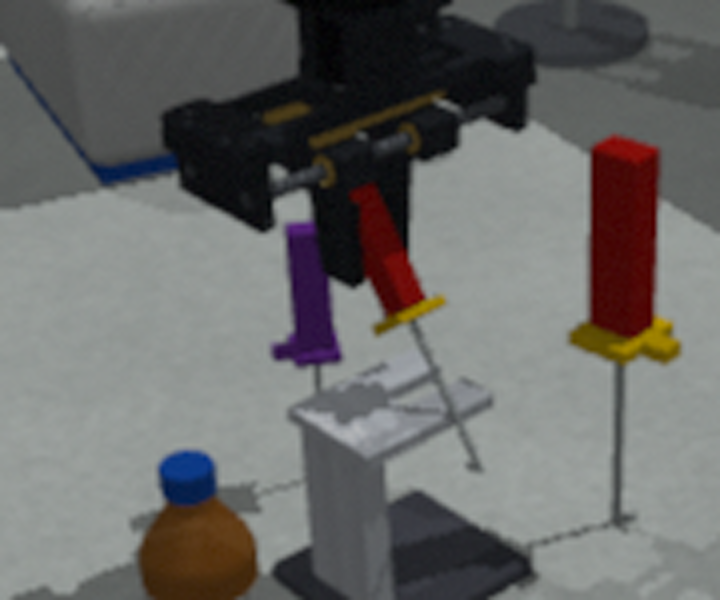

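```bash
python3 - <<'E'
from h import *
s=ctrl.get_state(); y=np.radians(s['orientation'][2]); t=s['eef_pos']
hk=t+np.r_[.086*np.cos(y),.086*np.sin(y),-.0893]; p=np.array(proj('scene',hk)); g=np.array(proj('scene',t+[0,0,.011])).astype(int)
print('hook predicted crop px',(p-(g-[90,60]))*4, hk.round(3))
rel((.5017,-.3842,.183,102.2),[(.4933,-.345,.25,102.2),(.6668,-.0604,.25,97),(.6668,-.0604,.219,97)])
E
```

```text
hook predicted crop px [478.83442569 468.44589189] [ 0.484 -0.299  0.094]
[0.0401, 0.0001, -0.067] 0.0
[0.2816, 0.2298, -0.067] 5.2
[0.2816, 0.2298, -0.036] 5.2
```

The predicted hook pixel (479,468) matches the hook seen at (475,468), so the lean is about 35.6°. On to the sampler.

Emit:
arm_command:
  linear:
    - [0.02,0,-0.03]
    - [0.04,0,-0.067]
    - [0.08,0.038,-0.067]
    - [0.12,0.077,-0.067]
    - [0.16,0.115,-0.067]
    - [0.2,0.153,-0.067]
    - [0.24,0.191,-0.067]
    - [0.265,0.215,-0.067]
    - [0.2816,0.2298,-0.067]
    - [0.2816,0.2298,-0.05]
    - [0.2816,0.2298,-0.036]
    - [0.2816,0.2298,-0.036]
    - [0.2816,0.2298,-0.036]
  turn: [0,0,1,2,3,4,5,5.2,5.2,5.2,5.2,5.2,5.2]
  hand: [0.005,0.005,0.005,0.005,0.005,0.005,0.005,0.005,0.005,0.005,0.005,0.005,0.005]

```text
t: 14.48
eef_pos: [0.6665, -0.0616, 0.2187]
orientation: [-180.0, 0.0, 96.9]
ft_force: [0.2, -0.2, -0.3]
opening: 0.176
finger_force: 30.0
```

```bash
cat >> h.py <<'E'
def hookpos(s,th=35.6,piv=.031,L=.148):
    y=np.radians(s['orientation'][2]); t=np.radians(th)
    return s['eef_pos']+np.r_[L*np.sin(t)*np.cos(y),L*np.sin(t)*np.sin(y),piv-L*np.cos(t)]
E
python3 - <<'E'
from h import *
s=ctrl.get_state(); hk=hookpos(s); im,d=ctrl.capture('scene'); shank(s,im,d)
print(s['eef_pos'],hk.round(4),np.round(proj('scene',hk),1))
w,dw=ctrl.capture('wrist'); cv2.imwrite('pics/w2.png',w[...,::-1])
cv2.imwrite('pics/x2.png',np.hstack([cv2.resize(im[270:430,250:390,::-1],None,fx=3.4,fy=3.4,interpolation=cv2.INTER_CUBIC)]))
P=cloud('scene',d);H=cv2.cvtColor(im,cv2.COLOR_RGB2HSV)
m=(H[...,0]<18)&(H[...,0]>5)&(H[...,1]>170)&(abs(P[...,2]-.102)<.006)&(np.hypot(P[...,0]-.65,P[...,1]-.075)<.03)
q=P[m]; print(m.sum(),q.min(0),q.max(0)); f=(q[:,:2]-[.6475,.0995])
for a in range(0,14,2):
    u=np.array([np.sin(np.radians(a)),-np.cos(np.radians(a))]); v=np.array([-u[1],u[0]]); e=f@u; b=e>.030; print(a,e.max().round(4),np.median(f[b]@v).round(4),(f@v).min().round(4),(f@v).max().round(4))
E
```

```text
z -0.027 6 [0.0244 0.0274 0.0317] -0.008
z -0.019 66 [0.0213 0.0355 0.0386] -0.0063
z -0.011 106 [0.0098 0.0308 0.0355] -0.0045
z -0.003 100 [0.0081 0.0248 0.0301] -0.0035
z 0.005 102 [0.0078 0.0194 0.0238] -0.0029
z 0.013 89 [0.0075 0.014  0.0174] -0.0017
z 0.021 76 [0.0055 0.0086 0.0128] -0.0002
z 0.029 35 [-0.0011  0.0044  0.007 ] 0.0038
[ 0.66654924 -0.06161408  0.21872971] [0.6562 0.0239 0.1294] [309.3 348.3]
97 [0.63849663 0.05773219 0.09942789] [0.66954813 0.10433704 0.10650663]
0 0.0418 0.005 -0.009 0.022
2 0.0418 0.0036 -0.0098 0.021
4 0.0418 0.0024 -0.0107 0.0199
6 0.0418 0.0019 -0.0115 0.0188
8 0.0418 0.0012 -0.0123 0.0177
10 0.0418 -0.0003 -0.0131 0.0165
12 0.0417 -0.001 -0.0138 0.0153
```

View pics/x2.png

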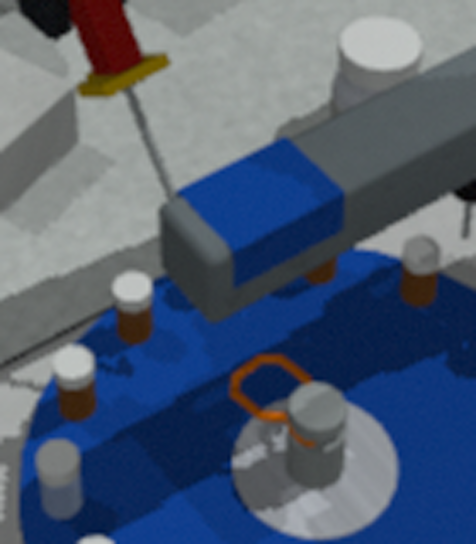

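The eye is at (270,385) in the crop with the front bar at its left, and the hook is still behind the beam end. The hook lines up with the eye axis within 1 mm, so I enter the eye.

Emit:
arm_command:
  linear:
    - [0,0,0.006]
    - [0.015,0,0.01]
    - [0.03,0,0.01]
    - [0.045,0,0.01]
    - [0.055,0,0.01]
    - [0.055,0,0.01]
    - [0.055,0,0.018]
    - [0.055,0,0.026]
    - [0.055,0,0.033]
    - [0.055,0,0.037]
    - [0.055,0,0.037]
  turn: [0,0,0,0,0,0,0,0,0,0,0]
  hand: [0.005,0.005,0.005,0.005,0.005,0.005,0.005,0.005,0.005,0.005,0.005]

```text
t: 15.95
eef_pos: [0.6599, -0.0057, 0.1812]
orientation: [-180.0, -0.0, 97.0]
ft_force: [-0.5, 0.1, -0.7]
opening: 0.178
finger_force: 30.0
```

```bash
python3 - <<'E'
from h import *
s=ctrl.get_state(); hk=hookpos(s); im,d=ctrl.capture('scene')
print(s['eef_pos'],hk.round(4),np.round(proj('scene',hk),1),s['ft_force'].round(1))
cv2.imwrite('pics/x3.png',cv2.resize(im[340:430,270:390,::-1],None,fx=5,fy=5,interpolation=cv2.INTER_CUBIC))
E
```

```text
[ 0.65991724 -0.00570928  0.18123744] [0.6495 0.0798 0.0919] [334.1 390.5] [-0.5  0.1 -0.7]
```

View pics/x3.png

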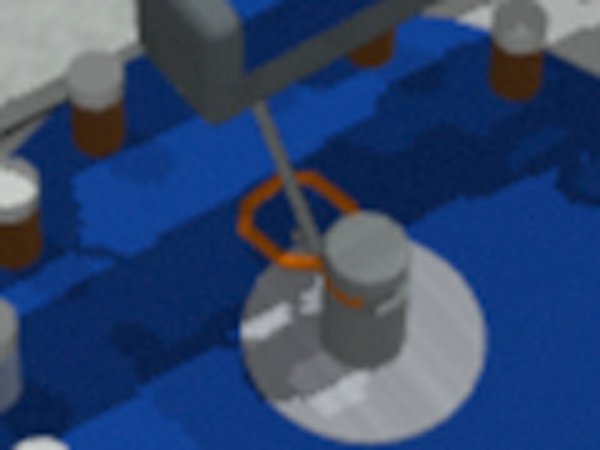

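The shank passes down inside the eye at (300,215), with the hook tip seen within the opening at (300,240) and no contact force. I pull towards the front.

Emit:
arm_command:
  linear:
    - [-0.004,0,0]
    - [-0.008,0,0]
    - [-0.011,0,0]
    - [-0.014,0,0]
    - [-0.017,0,0]
  turn: [0,0,0,0,0]
  hand: [0.005,0.005,0.005,0.005,0.005]

```text
t: 16.62
eef_pos: [0.6621, -0.0202, 0.1817]
orientation: [180.0, -0.2, 97.1]
ft_force: [-0.3, 5.8, -1.2]
opening: 0.179
finger_force: 30.0
```

```bash
cat >> h.py <<'E'
def clip(tag=None):
    s=ctrl.get_state(); im,d=ctrl.capture('scene'); P=cloud('scene',d);H=cv2.cvtColor(im,cv2.COLOR_RGB2HSV)
    m=(H[...,0]<18)&(H[...,0]>5)&(H[...,1]>170)&(abs(P[...,2]-.095)<.025)&(np.hypot(P[...,0]-.65,P[...,1]-.065)<.075)
    u=np.array([.122,-.9925]);q=P[m];f=(q[:,:2]-[.6475,.0995]);e=np.c_[f@u,f@[.9925,.122],q[:,2]]
    print('tcp',s['eef_pos'].round(4),'f',s['ft_force'].round(1),'t',s['t'],'clip n',m.sum(),'u pct',np.percentile(e,[2,50,98],axis=0).round(4).tolist())
    shank(s,im,d); print('hook35',hookpos(s).round(4))
    if tag: cv2.imwrite(f'pics/{tag}.png',cv2.resize(im[330:440,260:400,::-1],None,fx=5,fy=5,interpolation=cv2.INTER_CUBIC))
E
python3 -c "
from h import *
clip('x4')"
```

```text
tcp [ 0.6621 -0.0202  0.1817] f [-0.3  5.8 -1.2] t 16.625 clip n 187 u pct [[0.0093, -0.0644, 0.0783], [0.0427, 0.0145, 0.1008], [0.1023, 0.0576, 0.1063]]
z -0.027 5 [0.0245 0.0288 0.0301] -0.0083
z -0.019 52 [0.0207 0.0327 0.0373] -0.0073
z -0.011 110 [0.01   0.0303 0.0357] -0.0046
z -0.003 99 [0.0079 0.025  0.03  ] -0.0044
z 0.005 94 [0.0067 0.0195 0.0241] -0.0024
z 0.013 93 [0.0072 0.014  0.0181] -0.0019
z 0.021 70 [0.0062 0.0087 0.0121] -0.0008
z 0.029 15 [0.0016 0.0038 0.0066] 0.0065
hook35 [0.6515 0.0653 0.0924]
```

Emit:
arm_command:
  linear:
    - [-0.003,0,0]
    - [-0.006,0,0]
    - [-0.009,0,0]
    - [-0.012,0,0]
    - [-0.015,0,0]
    - [-0.018,0,0]
  turn: [0,0,0,0,0,0]
  hand: [0.005,0.005,0.005,0.005,0.005,0.005]

```text
t: 17.42
eef_pos: [0.6644, -0.0424, 0.1817]
orientation: [-180.0, 0.1, 96.9]
ft_force: [0.4, 0.1, -1.9]
opening: 0.178
finger_force: 30.0
```

```bash
python3 -c "
from h import *
clip('x5')"
```

```text
tcp [ 0.6644 -0.0424  0.1817] f [ 0.4  0.1 -1.9] t 17.425 clip n 220 u pct [[0.0206, -0.0651, 0.0781], [0.05, 0.0102, 0.0874], [0.1026, 0.0451, 0.0996]]
z -0.019 53 [0.0224 0.0376 0.0404] -0.0066
z -0.011 101 [0.0144 0.0334 0.038 ] -0.0044
z -0.003 99 [0.0083 0.0273 0.0319] -0.0045
z 0.005 107 [0.0078 0.0212 0.0256] -0.003
z 0.013 85 [0.0071 0.0152 0.019 ] -0.0026
z 0.021 81 [0.0059 0.0091 0.0139] -0.0007
z 0.029 22 [-0.0002  0.0035  0.0065] 0.0056
hook35 [0.654  0.0431 0.0924]
```

View pics/x5.png

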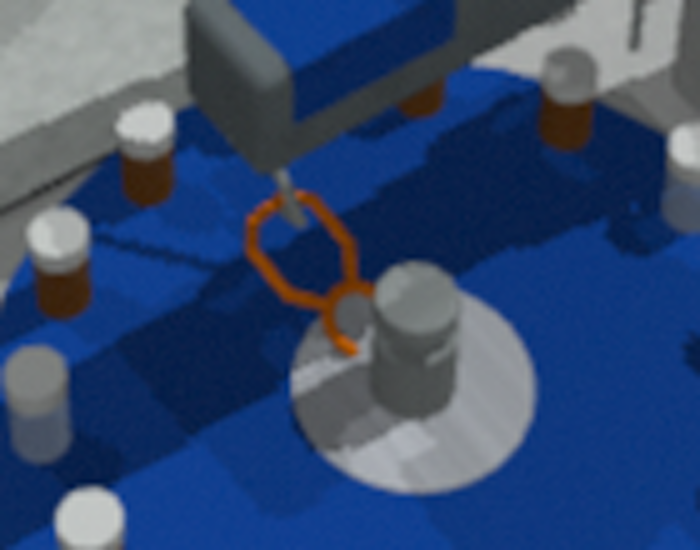

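The clip has snapped off. Its front bar hangs on the hook at (285,205) and its ring rests by the spindle at (345,330). I drag it a little further out and lower it.

Emit:
arm_command:
  linear:
    - [-0.006,0,0]
    - [-0.012,0,0]
    - [-0.016,0,0]
    - [-0.016,0,0.005]
    - [-0.016,0,0.009]
    - [-0.016,0,0.011]
    - [-0.016,0,0.011]
  turn: [0,0,0,0,0,0,0]
  hand: [0.005,0.005,0.005,0.005,0.005,0.005,0.005]

```text
t: 18.35
eef_pos: [0.6662, -0.0559, 0.1704]
orientation: [-180.0, -0.0, 97.0]
ft_force: [-0.9, -0.3, -0.9]
opening: 0.177
finger_force: 30.0
```

```bash
python3 -c "
from h import *
clip('x6')"
```

```text
tcp [ 0.6662 -0.0559  0.1704] f [-0.9 -0.3 -0.9] t 18.35 clip n 216 u pct [[0.0387, -0.0651, 0.0771], [0.071, 0.01, 0.0807], [0.1017, 0.0572, 0.0911]]
z -0.027 6 [0.0259 0.0277 0.0308] -0.0078
z -0.019 48 [0.0234 0.0373 0.0406] -0.0066
z -0.011 97 [0.0169 0.0337 0.0387] -0.0042
z -0.003 99 [0.0078 0.0268 0.0322] -0.0046
z 0.005 96 [0.0079 0.021  0.0257] -0.0027
z 0.013 84 [0.0072 0.0154 0.0186] -0.002
z 0.021 76 [0.0055 0.0094 0.0131] -0.0005
z 0.029 27 [-0.0022  0.0039  0.0083] 0.0055
hook35 [0.6557 0.0296 0.0811]
```

Emit:
arm_command:
  linear:
    - [0,0,0.002]
    - [0,0,0.004]
    - [0.004,0,0.004]
    - [0.008,0,0.004]
    - [0.012,0,0.004]
    - [0.012,0,0.004]
  turn: [0,0,0,0,0,0]
  hand: [0.005,0.005,0.005,0.005,0.005,0.005]

```text
t: 19.15
eef_pos: [0.6649, -0.0436, 0.1668]
orientation: [180.0, -0.0, 97.0]
ft_force: [0.2, 1.5, -0.9]
opening: 0.172
finger_force: 30.0
```

```bash
python3 -c "
from h import *
clip('x7')"
```

```text
tcp [ 0.6649 -0.0436  0.1668] f [ 0.2  1.5 -0.9] t 19.15 clip n 207 u pct [[0.036, -0.0644, 0.077], [0.0686, 0.0103, 0.0806], [0.1023, 0.0533, 0.0923]]
z -0.027 5 [0.0271 0.0287 0.0312] -0.008
z -0.019 49 [0.0219 0.0376 0.0405] -0.0073
z -0.011 98 [0.0166 0.0335 0.0387] -0.0052
z -0.003 100 [0.0086 0.0267 0.0324] -0.0032
z 0.005 94 [0.0081 0.0211 0.0255] -0.0033
z 0.013 90 [0.0071 0.0146 0.0192] -0.0016
z 0.021 72 [0.0061 0.0095 0.0134] -0.0013
z 0.029 21 [0.0004 0.0043 0.0075] 0.0055
hook35 [0.6544 0.0419 0.0775]
```

View pics/x7.png

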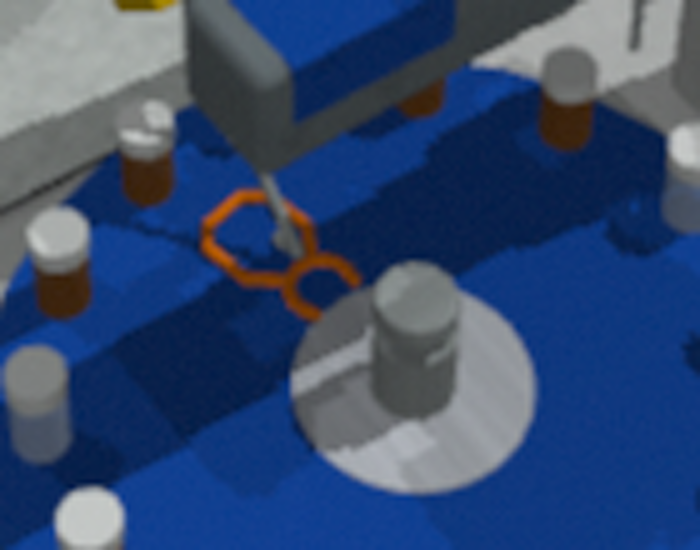

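I see the clip lying flat at (270,250) with the hook free inside its eye at (290,240). I have now viewed 12 pictures, which is over the limit of 10, so I go on by numbers only. Back the hook off slightly and lift it straight out.

Emit:
arm_command:
  linear:
    - [-0.003,0,0]
    - [-0.003,0,-0.008]
    - [-0.003,0,-0.018]
    - [-0.003,0,-0.03]
    - [-0.003,0,-0.05]
    - [-0.02,0,-0.07]
    - [-0.04,0,-0.085]
    - [-0.04,0,-0.085]
  turn: [0,0,0,0,0,0,0,0]
  hand: [0.005,0.005,0.005,0.005,0.005,0.005,0.005,0.005]

```text
t: 20.2
eef_pos: [0.6706, -0.0865, 0.2538]
orientation: [179.8, 0.1, 96.8]
ft_force: [-0.5, 0.6, -1.3]
opening: 0.176
finger_force: 30.0
```

```bash
python3 -c "
from h import *
clip('x8')"
```

```text
tcp [ 0.6706 -0.0865  0.2538] f [-0.5  0.6 -1.3] t 20.2 clip n 218 u pct [[0.0359, -0.065, 0.0765], [0.0698, 0.0093, 0.0807], [0.1017, 0.0457, 0.091]]
z -0.027 10 [0.0218 0.0281 0.0323] -0.0079
z -0.019 61 [0.02   0.0368 0.0406] -0.0073
z -0.011 112 [0.0117 0.0338 0.0386] -0.0053
z -0.003 114 [0.0085 0.0275 0.0329] -0.0038
z 0.005 101 [0.0077 0.0215 0.0258] -0.0026
z 0.013 98 [0.0066 0.0155 0.02  ] -0.0026
z 0.021 85 [0.0062 0.0091 0.0132] -0.0005
z 0.029 65 [-0.0019  0.0041  0.0075] 0.0023
hook35 [ 0.6604 -0.001   0.1645]
```

The clip stays put. The pick leans about 38°. I will right it by pressing the shank against the beam's front face and moving towards the sampler, at a height that keeps the jaws above the beam.

```bash
python3 - <<'E'
from h import *
print(ctrl.get_state()['qpos'].round(1),ctrl.get_state()['eef_pos'])
rel((.6697,-.0842,.252,97),[(.63,-.060,.259,93.5)])
E
```

```text
[ 2.4 43.   1.6 80.1 -1.4 56.8 11.3] [ 0.66994537 -0.08440992  0.25250948]
[0.0289, -0.0365, -0.007] 3.5
```

Emit:
arm_command:
  linear:
    - [0.0,-0.0365,-0.007]
    - [0.0289,-0.0365,-0.007]
    - [0.0289,-0.0365,-0.007]
  turn: [3.5,3.5,3.5]
  hand: [0.005,0.005,0.005]

```text
t: 20.62
eef_pos: [0.6294, -0.0549, 0.2582]
orientation: [-179.9, -0.2, 93.8]
ft_force: [0.1, -0.2, -0.8]
opening: 0.177
finger_force: 30.0
```

Emit:
arm_command:
  linear:
    - [0.015,0,0]
    - [0.027,0,0]
    - [0.037,0,0]
    - [0.047,0,0]
    - [0.057,0,0]
    - [0.067,0,0]
  turn: [0,0,0,0,0,0]
  hand: [0.005,0.005,0.005,0.005,0.005,0.005]

```text
t: 21.38
eef_pos: [0.626, 0.0036, 0.2587]
orientation: [-180.0, 0.3, 93.3]
ft_force: [0.3, -7.1, 0.2]
opening: 0.179
finger_force: 30.0
```

```bash
python3 -c "
from h import *
clip()"
```

```text
tcp [0.626  0.0036 0.2587] f [ 0.3 -7.1  0.2] t 21.375 clip n 229 u pct [[0.0365, -0.0651, 0.0765], [0.0719, 0.0101, 0.0807], [0.1024, 0.0394, 0.0926]]
z -0.027 45 [0.0143 0.0274 0.0307] -0.0076
z -0.019 105 [0.0109 0.0263 0.0299] -0.0057
z -0.011 102 [0.0081 0.0226 0.0259] -0.0049
z -0.003 94 [0.0082 0.0188 0.0223] -0.0038
z 0.005 95 [0.0076 0.0151 0.0179] -0.0031
z 0.013 88 [0.0071 0.0117 0.0148] -0.0023
z 0.021 73 [0.0056 0.0082 0.0105] -0.0002
z 0.029 33 [0.0023 0.0058 0.0077] 0.0029
hook35 [0.621  0.0896 0.1694]
```

Emit:
arm_command:
  linear:
    - [0.01,0,0]
    - [0.02,0,0]
    - [0.03,0,0]
    - [0.04,0,0]
    - [0.048,0,0]
    - [0.051,0,0]
  turn: [0,0,0,0,0,0]
  hand: [0.005,0.005,0.005,0.005,0.005,0.005]

```text
t: 22.18
eef_pos: [0.6234, 0.0534, 0.2594]
orientation: [179.9, 0.4, 93.3]
ft_force: [1.0, -10.9, 2.7]
opening: 0.177
finger_force: 30.0
```

```bash
python3 -c "
from h import *
clip()"
```

```text
tcp [0.6234 0.0534 0.2594] f [  1.  -10.9   2.7] t 22.175 clip n 237 u pct [[0.036, -0.0638, 0.0767], [0.072, 0.0106, 0.0806], [0.1024, 0.0573, 0.093]]
z -0.035 23 [-0.0017  0.0078  0.0087] -0.0037
z -0.027 57 [0.0014 0.0078 0.0091] -0.0046
z -0.019 51 [0.0068 0.0083 0.0098] -0.0016
z -0.011 56 [0.0071 0.0085 0.0096] -0.0008
z -0.003 49 [0.0072 0.0086 0.0096] -0.0008
z 0.005 58 [0.007  0.0085 0.0096] 0.0002
z 0.013 59 [0.0069 0.0087 0.0098] -0.0015
z 0.021 59 [0.0073 0.0089 0.0097] -0.0003
z 0.029 27 [0.0008 0.009  0.0098] 0.0054
hook35 [0.6184 0.1394 0.1701]
```

```bash
python3 - <<'E'
from h import *
rel((.6228,.0578,.259,93.5),[(.63,-.05,.27,93.5),(.5003,-.348,.27,12.2)])
E
```

```text
[-0.108, 0.0006, -0.011] 0.0
[-0.3976, -0.147, -0.011] 81.3
```

Emit:
arm_command:
  linear:
    - [-0.03,0,0]
    - [-0.07,0,-0.006]
    - [-0.108,0,-0.011]
    - [-0.144,-0.018,-0.011]
    - [-0.18,-0.037,-0.011]
    - [-0.217,-0.055,-0.011]
    - [-0.253,-0.073,-0.011]
    - [-0.289,-0.092,-0.011]
    - [-0.325,-0.11,-0.011]
    - [-0.361,-0.129,-0.011]
    - [-0.3976,-0.147,-0.011]
    - [-0.3976,-0.147,-0.011]
    - [-0.3976,-0.147,-0.011]
    - [-0.3976,-0.147,-0.011]
  turn: [0,0,4,13,22,32,41,50,60,70,79,81.3,81.3,81.3]
  hand: [0.005,0.005,0.005,0.005,0.005,0.005,0.005,0.005,0.005,0.005,0.005,0.005,0.005,0.005]

```text
t: 23.98
eef_pos: [0.5015, -0.3458, 0.2695]
orientation: [-179.9, -0.1, 12.4]
ft_force: [-0.8, 0.5, -0.9]
opening: 0.181
finger_force: 30.0
```

```bash
python3 - <<'E'
from h import *
s=ctrl.get_state(); print(s['eef_pos'],s['orientation'])
im,d=ctrl.capture('wrist'); P=wcloud(d,s); H=cv2.cvtColor(im,cv2.COLOR_RGB2HSV); h,sat=H[...,0],H[...,1]
n=np.linalg.norm(P-(s['eef_pos']+[0,0,-.01]),axis=-1)<.06
a=np.radians(s['orientation'][2]);A=np.c_[[np.cos(a),np.sin(a),0],[-np.sin(a),np.cos(a),0],[0,0,1]]
for nm,m in dict(red=n&((h<6)|(h>174))&(sat>150),yel=n&(h>18)&(h<35)&(sat>120)).items():
    f=(P[m]-s['eef_pos'])@A; print(nm,m.sum(),np.percentile(f,[2,50,98],axis=0).round(4).tolist())
    if nm=='red':
        for z in np.arange(-.03,.05,.01):
            k=abs(f[:,2]-z)<.005
            if k.sum()>5: print(round(z,3),k.sum(),np.median(f[k],0).round(4))
m=(np.hypot(P[...,0]-.51,P[...,1]+.347)<.08)&(sat<50)&(abs(P[...,2]-.118)<.005)&(d>0)
print(cv2.minAreaRect((P[m][:,:2]*1000).astype(np.float32)))
im,d=ctrl.capture('scene'); shank(s,im,d)
E
```

```text
[ 0.50151911 -0.34575348  0.26949774] [-1.79909285e+02 -6.19754982e-02  1.24019755e+01]
red 4551 [[-0.0089, -0.0079, -0.0199], [0.0105, -0.0004, 0.0324], [0.0114, 0.0072, 0.0494]]
-0.02 201 [ 0.0108 -0.0004 -0.0195]
-0.01 287 [ 0.0107 -0.0004 -0.0104]
0.0 362 [ 0.0108 -0.0004 -0.0003]
0.01 449 [ 0.0108 -0.0004  0.0107]
0.02 527 [ 0.0109 -0.0004  0.0206]
0.03 667 [ 0.0109 -0.0005  0.0305]
0.04 414 [ 0.0108 -0.0002  0.0376]
yel 1163 [[0.0028, -0.0154, -0.0297], [0.0108, 0.0001, -0.0263], [0.014, 0.0149, -0.007]]
((510.84930419921875, -347.02239990234375), (87.11285400390625, 66.3218765258789), 12.289254188537598)
z -0.035 12 [-0.0074  0.003   0.0104] 0.0041
z -0.027 41 [-0.009   0.0048  0.0108] 0.0055
z -0.019 27 [0.0028 0.0091 0.0112] 0.004
z -0.011 24 [0.0082 0.0095 0.0108] 0.0003
z -0.003 24 [0.0079 0.0096 0.0113] 0.001
z 0.005 24 [0.0076 0.0091 0.0113] 0.0004
z 0.013 26 [0.0077 0.0096 0.0117] 0.0006
z 0.021 27 [0.0078 0.0097 0.0114] 0.0011
z 0.029 29 [0.0053 0.0091 0.0115] 0.0034
```

The pick is upright and centred in the jaws. I lower it into the slot.

Emit:
arm_command:
  linear:
    - [-0.001,0.001,0.02]
    - [-0.001,0.001,0.05]
    - [-0.001,0.001,0.08]
    - [-0.001,0.001,0.105]
    - [-0.001,0.001,0.115]
    - [-0.001,0.001,0.119]
    - [-0.001,0.001,0.119]
  turn: [0,0,0,0,0,0,0]
  hand: [0.005,0.005,0.005,0.005,0.005,0.005,0.005]

```text
t: 24.95
eef_pos: [0.5001, -0.3492, 0.1515]
orientation: [179.9, -0.1, 12.2]
ft_force: [-0.6, 0.3, -0.7]
opening: 0.183
finger_force: 30.0
```

Emit:
arm_command:
  linear:
    - [0,0,0.001]
    - [0,0,0.002]
    - [0,0,0.002]
  turn: [0,0,0]
  hand: [0.005,0.005,0.005]

```text
t: 25.32
eef_pos: [0.5001, -0.3494, 0.1508]
orientation: [179.9, -0.1, 12.2]
ft_force: [-2.0, 1.3, 11.3]
opening: 0.177
finger_force: 30.0
```

Seated with 11 N of contact. Open slowly, then rise.

Emit:
arm_command:
  linear:
    - [0,0,0.001]
    - [0,0,0]
    - [0,0,0]
    - [0,0,0]
    - [0,0,0]
    - [0,0,0]
    - [0,0,0]
    - [0,0,0]
    - [0,0,0]
    - [0,0,0]
    - [0,0,-0.03]
    - [0,0,-0.08]
    - [0,0,-0.13]
    - [0,0,-0.15]
    - [0,0,-0.15]
  turn: [0,0,0,0,0,0,0,0,0,0,0,0,0,0,0]
  hand: [0.018,0.022,0.028,0.035,0.045,0.06,0.07,0.07,0.07,0.07,0.07,0.07,0.07,0.07,0.07]

```text
t: 27.2
eef_pos: [0.5001, -0.3496, 0.3003]
orientation: [179.9, -0.2, 12.2]
ft_force: [-0.6, 0.6, -0.5]
opening: 0.791
finger_force: 0.0
```

```bash
python3 - <<'E'
from h import *
def meas():
    s=ctrl.get_state(); im,d=ctrl.capture('wrist'); P=wcloud(d,s); H=cv2.cvtColor(im,cv2.COLOR_RGB2HSV); h,sat=H[...,0],H[...,1]
    n=np.hypot(P[...,0]-.5,P[...,1]+.348)<.05
    for nm,m in dict(redtop=n&((h<6)|(h>174))&(sat>150)&(P[...,2]>.195),yel=n&(h>18)&(h<35)&(sat>120)&(P[...,2]<.135)).items():
        r=cv2.minAreaRect((P[m][:,:2]*1000).astype(np.float32)); print(nm,m.sum(),np.round(r[0],1),np.round(r[1],1),round(r[2],1),np.median(P[m],0).round(4))
meas()
im,d=ctrl.capture('scene');P=cloud('scene',d)
H=cv2.cvtColor(im,cv2.COLOR_RGB2HSV);h,sat=H[...,0],H[...,1]
m=(np.linalg.norm(P-[.5,-.348,.16],axis=-1)<.055)&((h<6)|(h>174))&(sat>150)
for z in np.arange(.13,.2,.01):
    k=m&(abs(P[...,2]-z)<.005); print(z.round(2),k.sum(),np.median(P[k],0).round(4) if k.any() else '')
for l in ['bottle','white_box','jar']:
    r=ctrl.masks_of('scene',l)[0]; q=P[r['region']&(d>0)]; print(l,np.round(r['extent']),np.median(q,0).round(3))
clip()
E
```

```text
redtop 701 [ 506.8 -346.3] [37.3 18.1] 25.1 [ 0.5013 -0.3494  0.1995]
yel 570 [ 500.5 -349.3] [27.2 31.6] 12.1 [ 0.5056 -0.3468  0.1245]
0.13 23 [ 0.503  -0.344   0.1316]
0.14 43 [ 0.5022 -0.3443  0.1389]
0.15 44 [ 0.5042 -0.3435  0.1503]
0.16 46 [ 0.5042 -0.3441  0.1598]
0.17 50 [ 0.5021 -0.3442  0.1701]
0.18 46 [ 0.503  -0.3441  0.1801]
0.19 48 [ 0.5031 -0.344   0.1898]
0.2 56 [ 0.5017 -0.3447  0.2005]
bottle [230. 252.  32.  58.] [ 0.638 -0.314  0.069]
white_box [245. 305.  50.  50.] [ 0.664 -0.194  0.046]
jar [361. 290.  26.  28.] [ 0.467 -0.115  0.061]
tcp [ 0.499  -0.3484  0.2972] f [-0.5  0.2  0.3] t 27.45 clip n 226 u pct [[0.0359, -0.0653, 0.077], [0.0707, 0.0098, 0.0805], [0.1025, 0.0405, 0.091]]
hook35 [ 0.5832 -0.3302  0.2078]
```

```bash
python3 -c "
from h import *
print(ctrl.close_job())"
```

```text
the job is handed in; nothing more can be done
None
```

The job is handed in at about 27.5 s, with no verdict returned: the clip lies loose on the carousel about 45 mm from the spindle, the pick hangs upright in its stand, and the bottle, jar and box have not moved. I viewed 12 pictures, two over the limit of 10.

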